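Hold the hand stamp ready over the pack label

ROBOT

A 6-joint arm with a two-finger parallel gripper is mounted at the origin on the work surface. World frame = base frame: x ahead of the robot, y to its left, z up, the work surface at z = 0. Lengths are in m, angles in rad, forces in N, time in s.
With the tool pointing down it reaches from about 0.35 to 0.775 m from the base axis. Payload 5.5 kg.
Tool frame: the origin (TCP) lies at the very end of the fingers, on their centre line; the grasp point (between the pads) lies 19 mm behind it (env.grip_depth is the distance from the TCP to the grasp point, in m); z points along the fingers, y is the direction in which the jaws open and shut (so a half turn about z gives the same grasp; the last joint's range is limited). The gripper opens to 85 mm and grips with 20 to 120 N. Pads are 22 mm wide; open, the fingers measure 114 mm over their backs; the gripper's body (76 mm by 85 mm) begins 54 mm behind the grasp point. The pads swing forward as they close: fully open they stand 13 mm farther back than shut.
Start: joints at [1.126, 0.313, 0.046, 1.304, 0, 1.431], TCP at [0.173, 0.549, 0.198] pointing down, gripper open.
Joint ranges: [-2.76, 2.76], [-0.86, 1.69], [-1.03, 1.26], [-2.2, 2.34], [-1.47, 1.5], [-3.14, 3.14]. Speed limits (rad/s): [2.57, 2.57, 3.14, 3.14, 3.14, 3.14].

INTERFACE

Orientations are given as a unit quaternion [w, x, y, z].
In Python, from workcell import env gives the robot as it stands.
- The arm moves only by the tool step_arm, never from a script. Its argument "series" is a list of rows, each a list of 3 entries, a list of its own where there are three numbers: the shift along the world's x, y, z in cm, then the turn about the world's z in rad, then the closure in counts, from 0 (fully open) to 255 (shut). A call has 1 to 5 rows; each row is the pose to reach, as a shift and turn from the pose measured when the call began; what a row does not reach only later rows make up. A row lasts 1/8 s, in which the tool goes at most 62.5 mm and 10.7 degrees, less where a joint would pass 70% of its speed; a pose out of reach is approached as far as the arm can. A call with a gripper value outside its range is refused whole. The fingers move at their own pace and stop on an object; "newtons" is the grip in N (left out, the last holds). Time passes only in rows, so rows that repeat a pose let the fingers close. It gives the time, the measured TCP pose, the force and the opening at its end, in the units of the state.
- env.get_state(): the state, without advancing time (a new reading comes with each control period).
- env.read_camera(name): name is "scene" or "top" or "wrist"; returns a dict with "frame" (480x640x3 uint8, red, green, blue), "vertical_fov" (degrees; the focal length in pixels is half the picture's height over the tangent of half this angle, whatever the lens; pixels are square), "cx", "cy" (the principal point, pixels), "camera_from_world" (4x4, takes a point from world to camera coordinates). Camera axes: x right, y down, z forward; pixel columns grow to the right and rows downward; lengths in m; the calibration is good to about 2 mm. A picture is of the moment at which its call begins. There is no depth.
- env.hand_in(): hands the job in, once; it reports no verdict.
The state is a dict: "clock": time; "joint_pos": joint angles; "qvel": joint speeds; "tau": joint torques, N m; "tcp_pos": TCP position; "orientation": TCP orientation; "wrist_force": force on the tool from outside, world axes, zero at the start; "ft_torque": the same for the moment, N m; "finger_gap": finger opening in m.
Only numpy, scipy, OpenCV 4.12 (cv2) and the standard library are available. Lean on these libraries where they do the work, as an engineer would, in place of code of your own. Each camera call takes 0.05 s, during which the arm holds its last target.

TASK

Pick the hand stamp up off its round rest, carry it over into the open carton and hold it ready above the label of the labelled biscuit pack: upright, centred on the label and square with it, its steel nose pointing the same way as the black triangle printed on the label, and its face hovering about one centimetre above the label. Keep the stamp from touching the packs or the carton at any time and leave everything else on the table where it stands. Finish while still holding the stamp there, quite still: do not stamp, put it down or let go.

Things in the scene. Friction and masses are not known exactly. Their poses are not given: they have to be found in the camera images.
- stamp_center (a point): Centre of the wooden hand stamp, on its upright axis, 55 mm above its underside and 55 mm below the top of its handle. Axes: z up, x towards its nose. It is 110 mm tall, 0.13 to 0.25 kg, and starts upright on the rest. Handle: a square bar 28 x 28 mm, sides parallel to x and y, from 36 to 110 mm above the underside; grip it near its top.
- stamp_face (a point): Centre of the underside (stamping face) of the stamp; axes as for stamp_center.
- stamp_nose (a point): Tip of the stamp's nose, a small pointed steel wedge that juts 14 mm out of one short end of the foot; 44 mm from the stamp's axis along +x, 14 mm above its underside.
- stamp: The stamp itself, origin at the centre of its underside; axes as for stamp_center. Foot 60 x 40 mm (x by y), from 0 to 22 mm above the underside, its bottom 4 mm a rubber face 56 x 36 mm; above it a neck 20 x 20 mm up to 36 mm, then the handle.
- rest: The stamp's rest: a fixed round dark rubber disc, 124 mm across and 10 mm high, on which the stamp stands; origin at the centre of its underside, on the table.
- label (a point): Centre of the top of the label, a white paper 104 x 62 mm lying level on one of the two packs in the carton, 58.5 mm above the table, 21.5 mm below the carton's rim. Axes: z up, x along its long side, the way its printed black triangle points; the triangle is 35 to 49 mm from the centre along +x. A thin black outline 62 x 44 mm about the centre shows where the stamp belongs.
- pack_labelled: The fixed clear plastic pack of biscuits that bears the label, 160 x 105 mm and 52 mm tall (53.5 mm with the label), lying in one half of the carton; origin at the centre of its underside, x along its long side as for the label.
- pack_plain: The other, fixed, pack in the carton: the same but without a label; origin at the centre of its underside.
- carton: Fixed open-topped cardboard carton holding the two packs side by side (along its y), 200 x 240 mm outside (x by y), 80 mm high, walls and floor 5 mm; origin at the centre of its underside, on the table. It stands on one side of the table (left or right), the rest on the other.
- stack_low: Lower of two loose unlabelled biscuit packs stacked between rest and carton, each 160 x 105 x 52 mm (x, y, z); origin at the centre of its underside. Leave alone.
- stack_top: Upper pack of that stack, its top 104 mm above the table; origin at the centre of its underside. Leave alone.
- tumbler: Loose steel drinking tumbler, 76 mm across, 165 mm tall, beyond the stack; origin at the centre of its underside. Leave alone.
- tape_roll: Loose roll of packing tape lying flat, 100 mm across, 48 mm tall, nearer the robot than the stack; origin at the centre of its underside. Leave alone.
- marker: Loose marker pen, 138 mm long, 16 mm thick, lying at the far side beside the tumbler, on its right; origin about its middle, at table height. Leave alone.
Things that resemble listed ones, but are neither listed nor needed, are in the scene too. Leave any blue or purple look-alike of the stamp alone.

How it is judged:
On the way:
1. the stamp is lifted clear of its rest in the gripper (height (world z) of stamp_face above 0.06 m and contact force between stamp and the fingers above 0.5 N), for 0.2 s.
At the end, for the whole second after the job is handed in: The stamp is held still in the gripper, touching neither pack nor carton; its face is 3 to 22 mm above the label, its axis within 8 mm of the label's centre, upright within 0.1 rad, its long side within 0.12 rad of the label's, and its nose on the side to which the triangle points (z of stamp_face in the frame of label between 0.003 and 0.022 m and horizontal distance between stamp_face and label below 0.008 m and angle between the x axis of stamp_face and the x axis of label, either way round below 0.12 rad and x of stamp_nose in the frame of label above 0.02 m and angle between stamp_face's own z axis and vertical below 0.1 rad and contact force between stamp and the fingers above 0.5 N and contact force between stamp and pack_labelled below 0.1 N and contact force between stamp and carton below 0.1 N and contact force between stamp and pack_plain below 0.1 N and linear speed of stamp below 0.02 m/s and angular speed of stamp below 0.1 rad/s); the arm keeps its last pose, push and grip.
It fails at once if the stamp touches a pack in the carton (contact force between stamp and pack_labelled above 0.5 N or contact force between stamp and pack_plain above 0.5 N).
It fails at once if the stamp knocks against the carton (contact force between stamp and carton above 0.5 N).
It fails at once if a bystander is moved more than 15 mm (distance of any of stack_low, stack_top, tumbler, tape_roll, marker from where it was at the start of the episode above 0.015 m).
It also fails if it takes over 38 s, if anything falls off the work surface, if the arm or the gripper's body presses on something with over 40 N, if the wrist force passes 120 N, or if a joint passes its speed limit or range.

## Working session

There is one attempt and no reset: what is moved stays moved. The work goes in short steps, Python scripts to look and compute and a tool call to move; the robot and the scene stay as the last step left them, time stands still between calls to the robot, and variables do not carry over. Pictures are saved under pics/ and viewed, and the job is handed in when it is done.

Besides the shell and the picture viewer there is one more tool, called after "Request:" as name([rows], argument=value, ...), one row to a line, values as JSON. step_arm: Moves the arm, as the interface text tells. Its arguments: {"type":"object","properties":{"series":{"type":"array"},"newtons":{"type":"number"}},"required":["series"]}

```bash
ls; mkdir -p pics; python3 - <<'E'
from workcell import env
import cv2,json,numpy as np,pickle
print(env.get_state())
d={}
for n in ("scene","top","wrist"):
    c=env.read_camera(n); d[n]=c
    cv2.imwrite(f"pics/{n}0.png",c["frame"][:,:,::-1]); print(n,c["vertical_fov"],c["cx"],c["cy"],np.round(c["camera_from_world"],3).tolist())
pickle.dump(d,open("cam0.pkl","wb"))
E
```

```text
pics
{'clock': 0.0, 'joint_pos': array([1.12640854e+00, 3.13961741e-01, 4.49967751e-02, 1.30362652e+00,
       2.20600602e-05, 1.43122377e+00]), 'qvel': array([ 0.00101301, -0.001807  ,  0.00072706, -0.00012545, -0.00018906,
        0.00036037]), 'tau': array([ 9.17564867e-04, -4.80622923e+01,  2.98534817e+01,  1.94157095e-02,
       -7.55773181e-05,  4.32588408e-06]), 'tcp_pos': array([0.17230622, 0.54797699, 0.19743821]), 'orientation': array([-2.68930351e-04,  1.51818228e-01,  9.88408023e-01, -8.56414045e-04]), 'wrist_force': array([-0.29163032, -0.51677818, -0.44693015]), 'ft_torque': array([ 0.03418284,  0.01401233, -0.02516212]), 'finger_gap': 0.08561016116376276}
scene 43.141680832768316 316.5550052403628 233.119336842305 [[-0.861, 0.509, -0.006, 0.499], [0.411, 0.689, -0.597, -0.204], [-0.3, -0.517, -0.802, 1.385], [0.0, 0.0, 0.0, 1.0]]
top 47.908471061477975 316.338653557928 232.48186776382337 [[-0.011, -1.0, -0.009, 0.045], [-0.989, 0.013, -0.15, 0.576], [0.15, 0.007, -0.989, 0.956], [0.0, 0.0, 0.0, 1.0]]
wrist 63.23366342558458 318.1054472388621 235.89460454731142 [[0.3, 0.954, -0.003, -0.574], [0.918, -0.288, 0.271, -0.035], [0.258, -0.084, -0.963, 0.38], [0.0, 0.0, 0.0, 1.0]]
```

View pics/scene0.png

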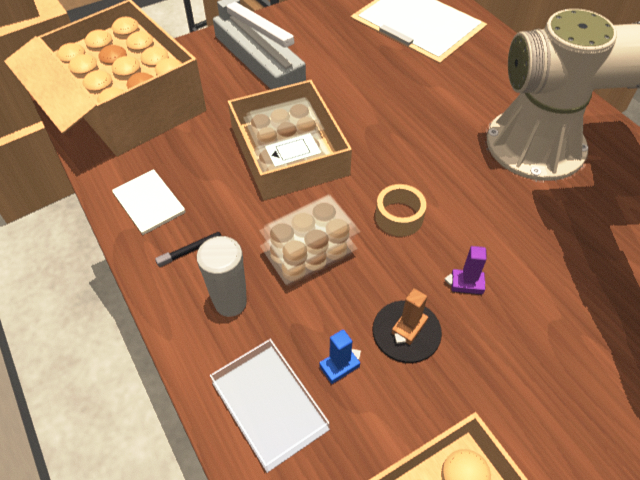

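View pics/top0.png

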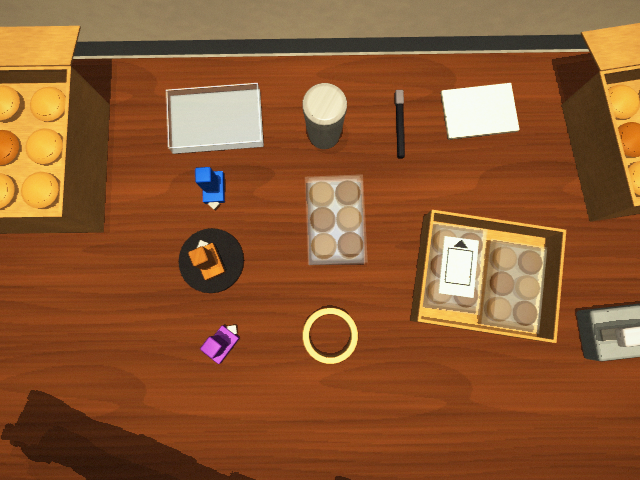

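View pics/wrist0.png

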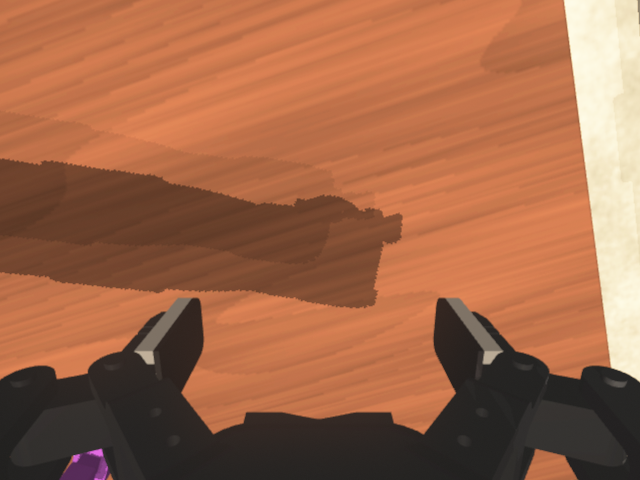

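The top view shows these candidates: the orange stamp on the dark disc at about (207,258), the blue look-alike at (210,186) and the purple look-alike at (220,343). I choose the orange one, because it is the one standing on the round rest. The label is at (460,265) with its triangle at (461,244). The white sheet at (480,110) is a distractor. Next are close crops to check this, and the first measurements.

```bash
cat > h.py <<'E'
import numpy as np,cv2
def K(c):
    f=240/np.tan(np.radians(c["vertical_fov"])/2); return f
def ray(c,uv,z):
    f=K(c);T=np.array(c["camera_from_world"]);R=T[:3,:3];o=-R.T@T[:3,3]
    uv=np.atleast_2d(uv).astype(float)
    d=np.c_[(uv[:,0]-c["cx"])/f,(uv[:,1]-c["cy"])/f,np.ones(len(uv))]@R
    return o+d*((z-o[2])/d[:,2])[:,None]
def proj(c,P):
    T=np.array(c["camera_from_world"]);p=np.atleast_2d(P)@T[:3,:3].T+T[:3,3]
    return np.c_[K(c)*p[:,0]/p[:,2]+c["cx"],K(c)*p[:,1]/p[:,2]+c["cy"]]
E
python3 - <<'E'
import pickle,cv2,numpy as np
from h import *
d=pickle.load(open("cam0.pkl","rb"))
t=d["top"]["frame"][:,:,::-1];s=d["scene"]["frame"][:,:,::-1]
a=[t[225:295,175:245],t[225:305,420:500],s[280:360,370:450],s[125:175,255:335]]
a=[cv2.resize(x,(400,300) if i!=9 else 0,interpolation=cv2.INTER_CUBIC) for i,x in enumerate(a)]
cv2.imwrite("pics/crop0.png",np.vstack([np.hstack(a[:2]),np.hstack(a[2:])]))
c=d["top"]
hsv=cv2.cvtColor(t,cv2.COLOR_BGR2HSV)
# rest
m=(hsv[...,2]<45).astype(np.uint8); m[:, :170]=0;m[:,250:]=0;m[:220]=0;m[300:]=0
cs,_=cv2.findContours(m,cv2.RETR_EXTERNAL,cv2.CHAIN_APPROX_NONE);k=max(cs,key=cv2.contourArea)
e=cv2.fitEllipse(k);print("rest",e,ray(c,e[0],0.010))
# white label
m=cv2.inRange(hsv,(0,0,180),(180,60,255)); m[:220]=0;m[310:]=0;m[:,:430]=0;m[:,490:]=0
cs,_=cv2.findContours(m,cv2.RETR_EXTERNAL,cv2.CHAIN_APPROX_NONE);k=max(cs,key=cv2.contourArea)
P=ray(c,k[:,0,:],0.0585)[:,:2]
r=cv2.minAreaRect((P*1000).astype(np.float32));print("label",r)
b=m.copy()
x,y,w,h=cv2.boundingRect(k);print(x,y,w,h)
E
```

```text
rest ((212.5979461669922, 258.6090087890625), (51.9611701965332, 57.661190032958984), 116.41358184814453) [[0.53399312 0.23571906 0.01      ]]
label ((509.3621520996094, -216.49266052246094), (73.7484130859375, 131.46873474121094), 81.39261627197266)
436 230 44 73
```

View pics/crop0.png

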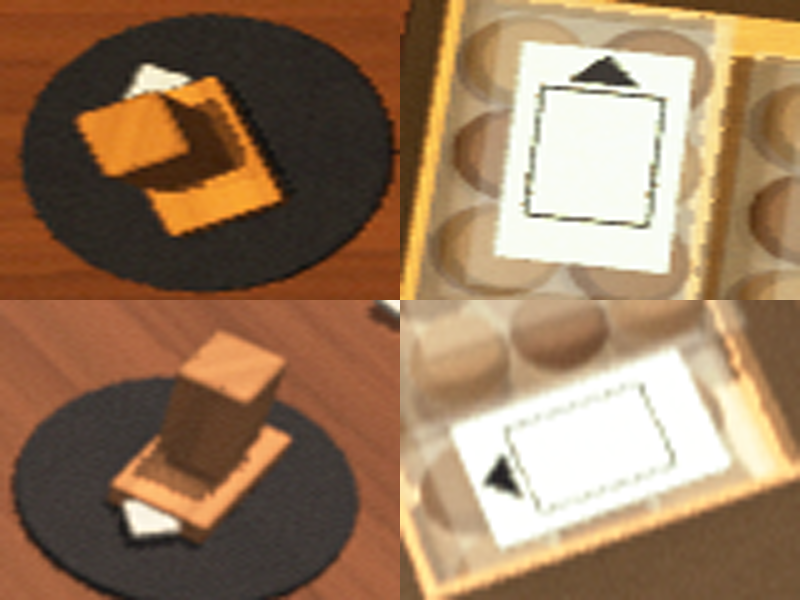

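The crops confirm the orange stamp is on the rest, with its steel nose toward far-left in the top view at about (201,242). The label's triangle points to the far side. Now sharper measurements.

```bash
python3 - <<'E'
import pickle,cv2,numpy as np
from h import *
d=pickle.load(open("cam0.pkl","rb"))
def rect(c,k,z):
    P=(ray(c,k,z)[:,:2]*1000).astype(np.float32); return cv2.minAreaRect(P)
for n,roi in (("top",(430,490,225,305)),("scene",(255,335,125,175))):
    c=d[n];t=c["frame"][:,:,::-1]
    x0,x1,y0,y1=roi;sub=cv2.resize(t[y0:y1,x0:x1],None,fx=8,fy=8,interpolation=cv2.INTER_CUBIC)
    m=cv2.inRange(sub,(225,225,225),(255,255,255)); 
    m=cv2.morphologyEx(m,cv2.MORPH_OPEN,np.ones((9,9)))
    m=cv2.morphologyEx(m,cv2.MORPH_CLOSE,np.ones((17,17)))
    cs,_=cv2.findContours(m,cv2.RETR_EXTERNAL,cv2.CHAIN_APPROX_NONE);k=max(cs,key=cv2.contourArea)[:,0,:]
    k=(k+.5)/8-.5+[x0,y0]
    print(n,"label",rect(c,k,.0585))
# corners by eye
c=d["top"]
def topx(q): return np.array([[175+x/5.714-.4,225+y/4.286-.4] for x,y in q])
print("handle top",rect(c,topx([(76,117),(160,92),(190,145),(105,178)]),.12), )
f=ray(c,topx([(175,236),(283,198),(217,76)]),.032)[:,:2]*1000;print("foot",f,np.linalg.norm(np.diff(f,axis=0),axis=1),"centre",(f[0]+f[2])/2,"axis deg",np.degrees(np.arctan2(*(f[2]-f[1])[::-1])))
s=d["scene"]
def sp(q): return np.array([[370+x/5-.4,280+(y-300)/3.75-.4] for x,y in q])
print("handle top sc",rect(s,sp([(178,372),(220,331),(284,362),(242,404)]),.12))
print("outline",rect(c,np.array([[420+(x-400)/5-.4,225+y/3.75-.4] for x,y in [(540,87),(665,98),(650,227),(526,213)]]),.0585))
print("outline sc",rect(s,np.array([[255+x/5-.4-80,125+(y-300)/6-.4] for x,y in [(505+0,427),(640,385),(675,463),(542,511)]]),.0585))
for a in (topx([(148,62)]),): print("nose",ray(c,a,.024))
E
```

```text
top label ((509.7322998046875, -217.69007873535156), (61.65879440307617, 103.71713256835938), 81.50482940673828)
scene label ((509.22454833984375, -218.97955322265625), (63.8336296081543, 105.35050964355469), 81.53398895263672)
handle top ((527.3030395507812, 238.43643188476562), (26.042856216430664, 27.93238639831543), 21.292699813842773)
foot [[492.74168385 244.2890599 ]
 [508.7321725  209.50307733]
 [562.24587814 231.87311361]] [38.28524925 58.00116563] centre [527.49378099 238.08108675] axis deg 22.686119068179107
handle top sc ((529.0430297851562, 239.2183837890625), (27.540279388427734, 25.4354248046875), 22.282381057739258)
outline ((509.61846923828125, -217.769287109375), (45.224674224853516, 62.49287033081055), 81.9559097290039)
outline sc ((508.9769592285156, -219.3961944580078), (44.78034210205078, 61.331993103027344), 81.79177856445312)
nose [[0.56983166 0.25640361 0.024     ]]
```

The measurements agree with the given sizes:
- **Stamp:** at about (0.528, 0.2387) with yaw about 22.3°. The handle top measures 26-28 mm and the foot 58 x 38 mm.
- **Label:** at about (0.5095, -0.2183) with yaw -8.5°. It measures 62 x 104 mm.

I'll grip across the stamp's y, so the jaws turn +0.695 rad.

Request:
step_arm([
  [[6, -5, 1], 0.15, 0],
  [[12, -10, 2], 0.3, 0],
  [[17.8, -15, 2], 0.45, 0],
  [[23, -20, 2], 0.6, 0],
  [[28, -25, 2], 0.695, 0],
], newtons=45)

```text
clock: 0.78
tcp_pos: [0.4074, 0.3411, 0.2171]
orientation: [0.0, -0.196, 0.981, -0.001]
wrist_force: [1.0, 0.7, -0.3]
finger_gap: 0.0856
```

Request:
step_arm([
  [[4.5, -4, 0], 0, 0],
  [[8.5, -7.5, 0], 0, 0],
  [[11.5, -9.8, 0], 0, 0],
  [[12.05, -10.25, -1], 0, 0],
  [[12.05, -10.25, -1], 0, 0],
])

```text
clock: 1.4
tcp_pos: [0.5269, 0.2383, 0.2055]
orientation: [-0.002, -0.195, 0.981, -0.001]
wrist_force: [-0.7, 0.2, 0.2]
finger_gap: 0.0856
```

```bash
python3 - <<'E'
from workcell import env
import cv2,pickle
from h import *
s=env.get_state();print(s["tcp_pos"],s["orientation"],s["qvel"].round(3))
c=env.read_camera("wrist");pickle.dump(c,open("w1.pkl","wb"))
im=c["frame"][:,:,::-1].copy()
import numpy as np
a=np.radians(22.3);R=np.array([[np.cos(a),-np.sin(a)],[np.sin(a),np.cos(a)]])
for z,hx,hy in ((.12,14,14),(.032,30,20)):
    q=np.array([[hx,hy],[-hx,hy],[-hx,-hy],[hx,-hy]])/1000@R.T+[.528,.2387]
    cv2.polylines(im,[proj(c,np.c_[q,[z]*4]).round().astype(int)],True,(255,0,0) if z>.1 else (0,255,0),1)
cv2.imwrite("pics/w1.png",im)
E
```

```text
[0.52687874 0.23828151 0.20553882] [-1.51311566e-03 -1.95338858e-01  9.80734450e-01 -6.16397073e-04] [ 0.028 -0.02   0.008  0.016  0.002  0.003]
```

View pics/w1.png

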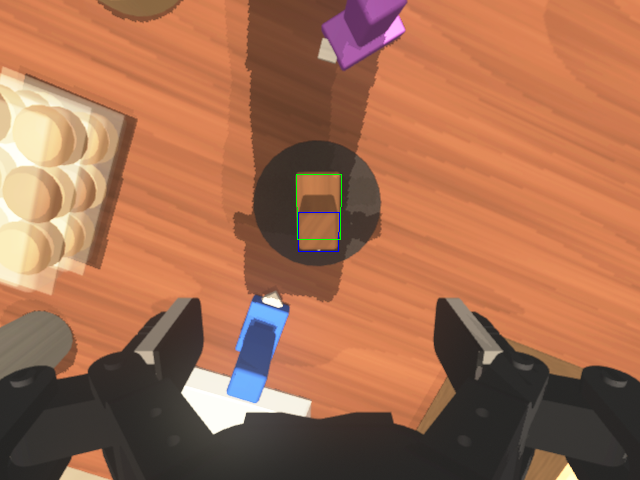

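The wrist view, at (318,232) for the handle top and (318,205) for the foot, matches the projected estimate to about 1 px. The fingers will straddle the handle, so I descend.

Request:
step_arm([
  [[0.1, 0, -4], 0, 0],
  [[0.1, 0, -7.5], 0, 0],
  [[0.1, 0, -10.5], 0, 0],
  [[0.1, 0, -12], 0, 0],
  [[0.1, 0, -12], 0, 0],
])

```text
clock: 2.08
tcp_pos: [0.5263, 0.2395, 0.0857]
orientation: [-0.002, -0.197, 0.98, -0.001]
wrist_force: [0.0, 0.7, 0.5]
finger_gap: 0.0856
```

Request:
step_arm([
  [[0, 0, 0], 0, 255],
  [[0, 0, 0], 0, 255],
  [[0, 0, 0], 0, 255],
  [[0, 0, 0], 0, 255],
  [[0, 0, 0], 0, 255],
])

```text
clock: 2.7
tcp_pos: [0.5289, 0.239, 0.0892]
orientation: [0.001, -0.196, 0.981, -0.001]
wrist_force: [-0.9, -2.9, 14.2]
finger_gap: 0.0
```

Request:
step_arm([
  [[0, 0, 0], 0, 255],
  [[0, 0, 0], 0, 255],
  [[0, 0, 0], 0, 255],
  [[0, 0, 0], 0, 255],
])

```text
clock: 3.2
tcp_pos: [0.5284, 0.2389, 0.0886]
orientation: [0.0, -0.196, 0.981, -0.001]
wrist_force: [-0.1, 0.6, -0.9]
finger_gap: 0.0001
```

The gap is 0, so the grip missed. I'll look before doing anything else.

```bash
python3 - <<'E'
from workcell import env
import cv2,pickle,numpy as np
d={n:env.read_camera(n) for n in("scene","top","wrist")};pickle.dump(d,open("c2.pkl","wb"))
a=cv2.resize(d["scene"]["frame"][200:400,280:500,::-1],(400,364))
b=cv2.resize(d["top"]["frame"][150:350,120:340,::-1],(400,364))
cv2.imwrite("pics/c2.png",np.hstack([a,b]));cv2.imwrite("pics/w2.png",d["wrist"]["frame"][:,:,::-1])
print(env.get_state())
E
```

```text
{'clock': 3.35, 'joint_pos': array([ 0.28796511,  0.37593667, -0.13815845,  1.05576683, -0.00298518,
       -0.10704363]), 'qvel': array([-0.00033833, -0.00380952,  0.00084596,  0.00160409,  0.00166683,
       -0.00237297]), 'tau': array([-3.44987173e-03, -4.96490443e+01,  2.79952687e+01, -5.92970973e-03,
       -1.00843026e-02, -8.60603876e-06]), 'tcp_pos': array([0.52861278, 0.23897225, 0.08883438]), 'orientation': array([ 6.00114753e-04, -1.96221907e-01,  9.80558268e-01, -1.44428303e-03]), 'wrist_force': array([-0.79169879, -0.12017161, -0.11851802]), 'ft_torque': array([ 0.01509745,  0.02454718, -0.00843912]), 'finger_gap': 0.00010473351513830589}
```

View pics/c2.png

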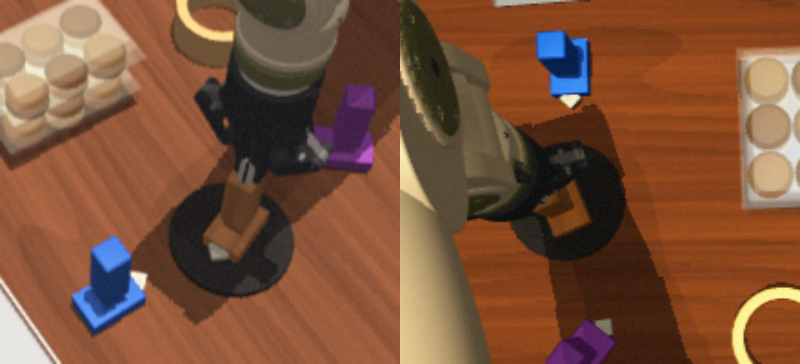

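View pics/w2.png

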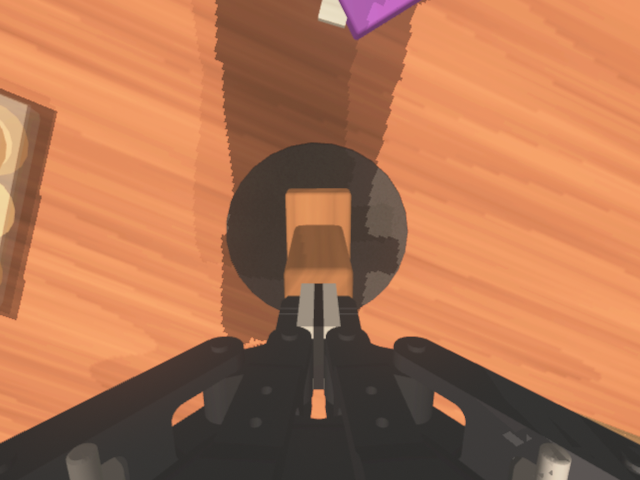

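```bash
python3 - <<'E'
import pickle,numpy as np,cv2
from h import *
d=pickle.load(open("c2.pkl","rb"));d0=pickle.load(open("cam0.pkl","rb"))
for n in d:
    for z in (.0888,.108,.12): print(n,z,proj(d[n],[[.5286,.239,z]]).round(1))
    T=d[n]["camera_from_world"];print("cam pos",(-T[:3,:3].T@T[:3,3]).round(4))
T=d0["wrist"]["camera_from_world"];print((-T[:3,:3].T@T[:3,3]).round(4))
for n,(x,y,w,h) in {"scene":(380,260,80,60),"wrist":(270,180,100,150)}.items():
    cv2.imwrite(f"pics/z{n}.png",cv2.resize(d[n]["frame"][y:y+h,x:x+w,::-1],None,fx=8 if n=="scene" else 4,fy=8 if n=="scene" else 4,interpolation=cv2.INTER_CUBIC))
E
```

```text
scene 0.0888 [[413.6 306.7]]
scene 0.108 [[415.  300.9]]
scene 0.12 [[415.9 297.3]]
cam pos [0.9284 0.6021 0.9923]
top 0.0888 [[201.8 257.1]]
top 0.108 [[199.3 256. ]]
top 0.12 [[197.8 255.2]]
cam pos [0.4271 0.0308 1.0314]
wrist 0.0888 [[318.  275.2]]
wrist 0.108 [[317.9 291.4]]
wrist 0.12 [[317.7 303.5]]
cam pos [0.4643 0.2129 0.265 ]
[0.1064 0.5689 0.3738]
```

View pics/zscene.png

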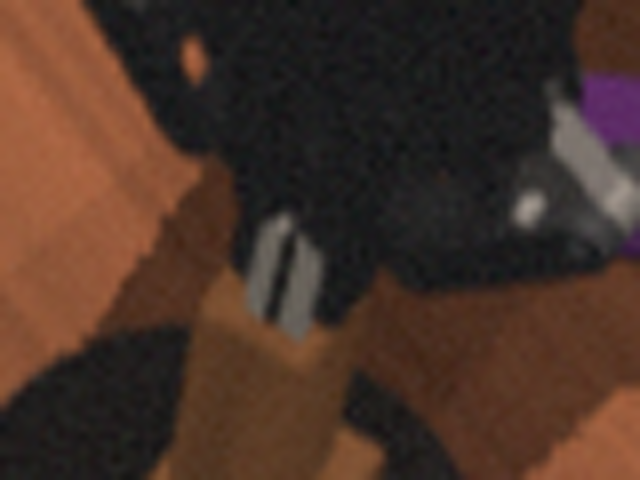

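View pics/zwrist.png

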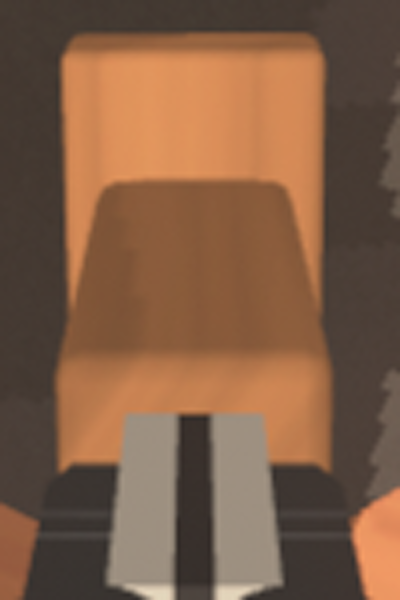

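```bash
python3 - <<'E'
import pickle,numpy as np,cv2
from h import *
from workcell import env
print("grip_depth",env.grip_depth)
d=pickle.load(open("c2.pkl","rb"))
for dz in (0,.031):
  for n in("wrist","scene"):
    c=dict(d[n]);T=np.array(c["camera_from_world"]).copy()
    if n=="wrist":
        T[:3,3]-=T[:3,:3]@np.array([0,0,dz]);c["camera_from_world"]=T
    im=c["frame"][:,:,::-1].copy()
    a=np.radians(22.3);R=np.array([[np.cos(a),-np.sin(a)],[np.sin(a),np.cos(a)]])
    for z,hx,hy in ((.12,14,14),(.032,30,20)):
        q=np.array([[hx,hy],[-hx,hy],[-hx,-hy],[hx,-hy]])/1000@R.T+[.528,.2387]
        cv2.polylines(im,[(proj(c,np.c_[q,[z]*4])*16).round().astype(int)],True,(255,0,0) if z>.1 else (0,255,0),1,shift=4)
    x,y,w,h=(240,150,160,180) if n=="wrist" else (370,260,80,90)
    im=cv2.resize(im[y:y+h,x:x+w],(400,450));cv2.imwrite(f"pics/o_{n}_{dz}.png",im)
cv2.imwrite("pics/o.png",np.hstack([cv2.imread("pics/o_wrist_0.png"),cv2.imread("pics/o_scene_0.png")]))
E
```

```text
grip_depth 0.0187
```

View pics/o.png

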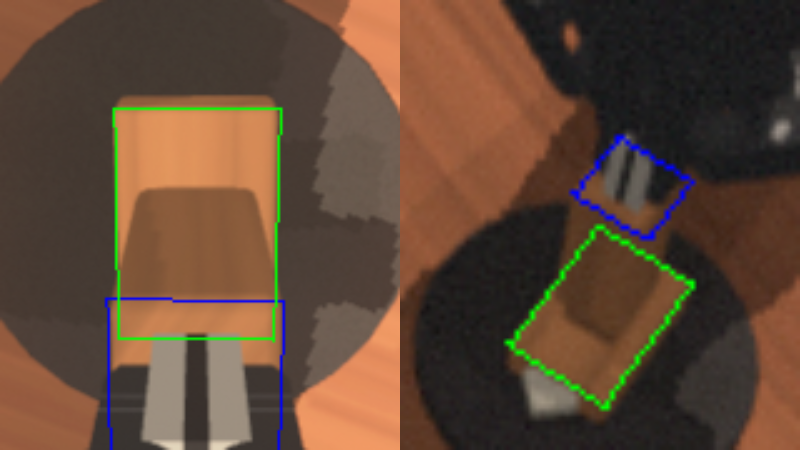

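```bash
python3 - <<'E'
import pickle,numpy as np
from h import *
d=pickle.load(open("c2.pkl","rb"))
u=np.array([.925,.379])
for z in (.085,.1,.11,.12,.13):
    p=np.array([.5286,.239])
    print(z,proj(d["wrist"],[[*(p-.011*u),z]]).round(1),proj(d["scene"],[[*(p+.011*u),z]]).round(1))
E
```

```text
0.085 [[318.2 251.1]] [[409.9 312.3]]
0.1 [[318.1 261.4]] [[411.  307.9]]
0.11 [[318.  269.3]] [[411.7 304.9]]
0.12 [[317.9 278.2]] [[412.4 301.9]]
0.13 [[317.8 288.3]] [[413.1 298.8]]
```

Request:
step_arm([
  [[0, 0, 3], 0, 255],
  [[0, 0, 7], 0, 255],
  [[0, 0, 10], 0, 255],
  [[0, 0, 10], 0, 255],
])

```text
clock: 3.85
tcp_pos: [0.5303, 0.2396, 0.1916]
orientation: [0.003, -0.196, 0.981, -0.001]
wrist_force: [1.0, 0.4, -0.1]
finger_gap: 0.0
```

```bash
python3 - <<'E'
from workcell import env
import cv2,pickle,numpy as np
from h import *
s=env.get_state();print(s["tcp_pos"],s["finger_gap"])
d={n:env.read_camera(n) for n in("scene","top","wrist")};pickle.dump(d,open("c3.pkl","wb"))
for n in d: print(n,[proj(d[n],[s["tcp_pos"]+[0,0,z]]).round(1).tolist() for z in (0,.03)])
a=cv2.resize(d["scene"]["frame"][200:400,340:480,::-1],(400,571))
b=cv2.resize(d["wrist"]["frame"][120:400,220:416,::-1],(400,571))
cv2.imwrite("pics/c3.png",np.hstack([a,b]))
E
```

```text
[0.53034084 0.23956783 0.19164723] 4.0886533966227e-05
scene [[[421.0, 274.5]], [[423.6, 263.9]]]
top [[[187.1, 249.2]], [[182.3, 246.8]]]
wrist [[[317.7, 281.1]], [[317.3, 309.6]]]
```

View pics/c3.png

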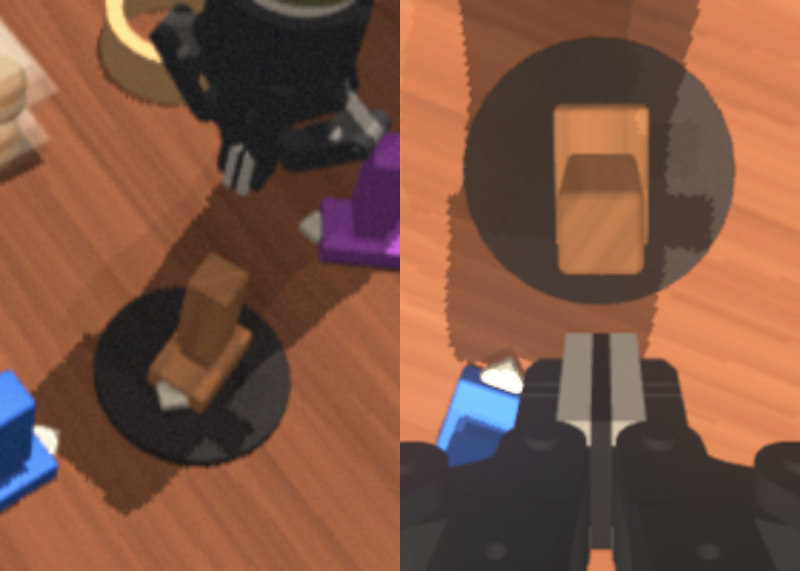

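The stamp is still upright and in place. The images show the shut fingertips about 31 mm above the reported TCP: scene tip (423,267) against a projected TCP of (421,274.5). The fingers therefore shut on top of the handle. I'll re-measure the stamp, then reopen and go about 37 mm lower.

```bash
python3 - <<'E'
import pickle,numpy as np,cv2
from h import *
d=pickle.load(open("c3.pkl","rb"));c=d["wrist"]
im=c["frame"][:,:,::-1].copy()
x,y,w,h=260,150,120,120
a=np.radians(22.3);R=np.array([[np.cos(a),-np.sin(a)],[np.sin(a),np.cos(a)]])
for z,hx,hy in ((.12,14,14),(.032,30,20)):
    q=np.array([[hx,hy],[-hx,hy],[-hx,-hy],[hx,-hy]])/1000@R.T+[.528,.2387]
    cv2.polylines(im,[(proj(c,np.c_[q,[z]*4])*16).round().astype(int)],True,(255,0,0) if z>.1 else (0,255,0),1,shift=4)
cv2.imwrite("pics/o3.png",cv2.resize(im[y:y+h,x:x+w],(600,600)))
E
```

```text
(no output)
```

View pics/o3.png

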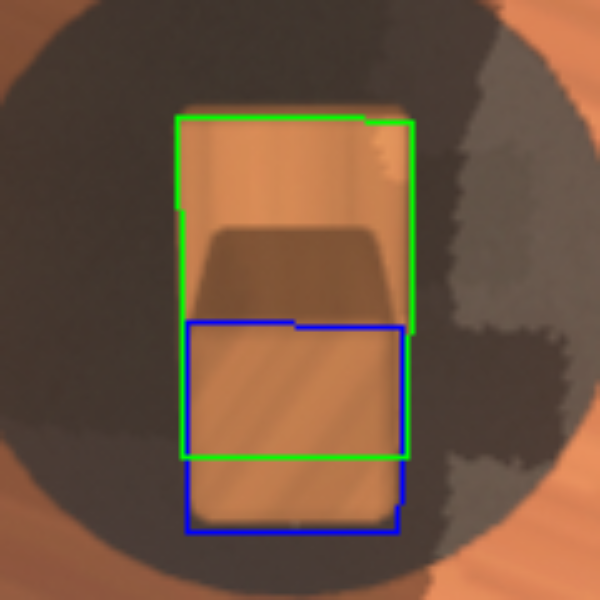

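Request:
step_arm([
  [[-0.2, -0.1, 0], 0, 0],
  [[-0.2, -0.1, 0], 0, 0],
  [[-0.2, -0.1, 0], 0, 0],
  [[-0.2, -0.1, 0], 0, 0],
  [[-0.2, -0.1, 0], 0, 0],
])

```text
clock: 4.62
tcp_pos: [0.5261, 0.2378, 0.1878]
orientation: [-0.0, -0.196, 0.981, -0.002]
wrist_force: [0.1, -0.1, -1.1]
finger_gap: 0.0852
```

The overlay shows the stamp within about 1-2 mm of the estimate. I descend to a reported z of about 0.048.

Request:
step_arm([
  [[0.1, 0.1, -5], 0, 0],
  [[0.1, 0.1, -9], 0, 0],
  [[0.1, 0.1, -12], 0, 0],
  [[0.1, 0.1, -14], 0, 0],
  [[0.1, 0.1, -14], 0, 0],
])

```text
clock: 5.25
tcp_pos: [0.5256, 0.2384, 0.0462]
orientation: [-0.002, -0.196, 0.981, -0.002]
wrist_force: [0.3, -0.6, 0.5]
finger_gap: 0.0851
```

```bash
python3 - <<'E'
from workcell import env
import cv2,pickle,numpy as np
s=env.get_state();print(s["tcp_pos"],s["wrist_force"])
d={n:env.read_camera(n) for n in("scene","wrist")}
a=cv2.resize(d["scene"]["frame"][220:380,330:490,::-1],(400,400))
b=cv2.resize(d["wrist"]["frame"][120:440,120:520,::-1],(400,400))
cv2.imwrite("pics/c4.png",np.hstack([a,b]))
E
```

```text
[0.52561614 0.23837628 0.04618228] [ 0.27884018 -0.63774026  0.47809151]
```

View pics/c4.png

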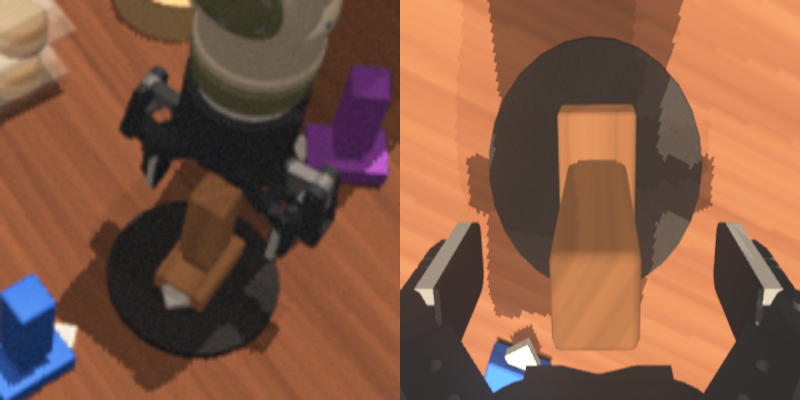

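The fingers now straddle the handle, with the tips well below its top. Closing.

Request:
step_arm([
  [[0, 0, 0], 0, 255],
  [[0, 0, 0], 0, 255],
  [[0, 0, 0], 0, 255],
  [[0, 0, 0], 0, 255],
  [[0, 0, 0], 0, 255],
], newtons=50)

```text
clock: 5.98
tcp_pos: [0.528, 0.239, 0.049]
orientation: [0.001, -0.196, 0.981, -0.002]
wrist_force: [0.0, -0.7, 4.1]
finger_gap: 0.0275
```

Request:
step_arm([
  [[0, 0, 0], 0, 255],
  [[0, 0, 1], 0, 255],
  [[0, 0, 2], 0, 255],
  [[0, 0, 2], 0, 255],
])

```text
clock: 6.48
tcp_pos: [0.5289, 0.2393, 0.0702]
orientation: [0.002, -0.196, 0.981, -0.001]
wrist_force: [-0.6, -0.3, -1.0]
finger_gap: 0.0274
```

```bash
python3 - <<'E'
from workcell import env
import cv2,pickle,numpy as np
s=env.get_state();print(s["tcp_pos"],s["wrist_force"],s["finger_gap"])
d={n:env.read_camera(n) for n in("scene","wrist")}
a=cv2.resize(d["scene"]["frame"][220:380,330:490,::-1],(400,400))
b=cv2.resize(d["wrist"]["frame"][120:440,120:520,::-1],(400,400))
cv2.imwrite("pics/c5.png",np.hstack([a,b]))
E
```

```text
[0.52886293 0.23929892 0.07022182] [-0.55265549 -0.31003092 -0.96696815] 0.027387475150774096
```

View pics/c5.png

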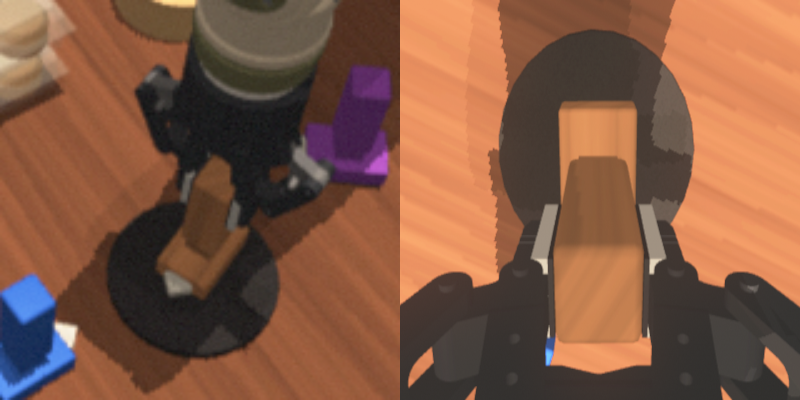

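The handle is gripped, with a gap of 27.4 mm, and it follows the gripper. I lift it, then carry it across above the stack.

Request:
step_arm([
  [[0, 0, 3], 0, 255],
  [[0, 0, 7], 0, 255],
  [[0, 0, 11], 0, 255],
  [[0, 0, 15], 0, 255],
  [[0, 0, 17], 0, 255],
])

```text
clock: 7.2
tcp_pos: [0.5288, 0.2393, 0.2415]
orientation: [0.002, -0.196, 0.981, -0.001]
wrist_force: [-0.5, -0.7, -1.1]
finger_gap: 0.0276
```

Request:
step_arm([
  [[0, -2.5, 0], -0.05, 255],
  [[0, -6.5, 0], -0.1, 255],
  [[0, -11, 0], -0.15, 255],
  [[0, -15.5, 0], -0.2, 255],
  [[0, -19, 0], -0.24, 255],
])

```text
clock: 7.82
tcp_pos: [0.5284, 0.0477, 0.2411]
orientation: [0.002, -0.076, 0.997, -0.002]
wrist_force: [0.4, 1.0, -1.3]
finger_gap: 0.0272
```

Request:
step_arm([
  [[0, -3.5, 0], -0.05, 255],
  [[-0.5, -8, 0], -0.1, 255],
  [[-1, -12.5, 0], -0.15, 255],
  [[-1.3, -16.5, 0], -0.2, 255],
  [[-1.5, -20, 0], -0.24, 255],
])

```text
clock: 8.45
tcp_pos: [0.5128, -0.1538, 0.2407]
orientation: [0.001, 0.045, 0.999, -0.002]
wrist_force: [1.0, 1.2, -1.4]
finger_gap: 0.0274
```

Request:
step_arm([
  [[-0.1, -2.5, 0], -0.03, 255],
  [[-0.2, -5, 0], -0.058, 255],
  [[-0.3, -6.4, 0], -0.058, 255],
  [[-0.3, -6.45, -2], -0.058, 255],
  [[-0.3, -6.45, -2], -0.058, 255],
])

```text
clock: 9.07
tcp_pos: [0.5087, -0.2175, 0.2191]
orientation: [-0.0, 0.073, 0.997, -0.001]
wrist_force: [1.0, -0.2, -1.6]
finger_gap: 0.0273
```

```bash
cat > look.py <<'E'
from workcell import env
import cv2,pickle,numpy as np,sys
from h import *
s=env.get_state();print(s["tcp_pos"].round(4),s["wrist_force"].round(2),s["finger_gap"])
n=s["orientation"];print("stamp yaw(jaw)",2*np.degrees(np.arctan2(n[2],n[1]))-180)
k=sys.argv[1]
d={n:env.read_camera(n) for n in("scene","top","wrist")};pickle.dump(d,open(f"c{k}.pkl","wb"))
cv2.imwrite(f"pics/w{k}.png",d["wrist"]["frame"][:,:,::-1])
a=cv2.resize(d["scene"]["frame"][70:220,220:370,::-1],(400,400))
b=cv2.resize(d["top"]["frame"][200:350,400:550,::-1],(400,400))
cv2.imwrite(f"pics/c{k}.png",np.hstack([a,b]))
E
python3 look.py 6
```

```text
[ 0.5087 -0.2175  0.2191] [ 0.96 -0.25 -1.58] 0.02725474955104191
stamp yaw(jaw) -8.413758577518706
```

View pics/w6.png

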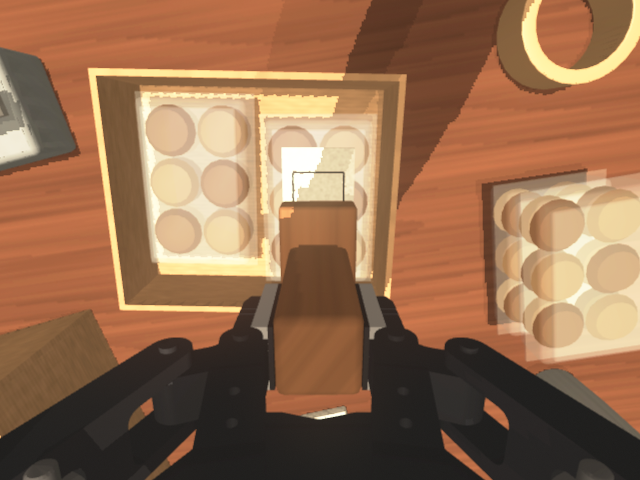

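View pics/c6.png

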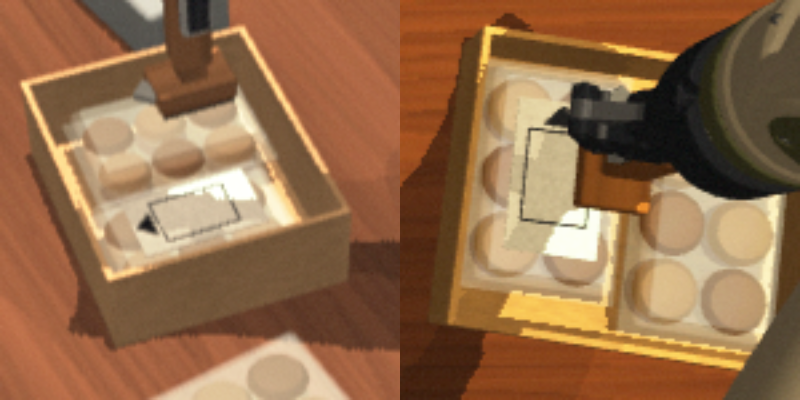

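The stamp is held upright and its nose points the triangle's way, toward the far side. I lower it partway and check the face height and centring.

Request:
step_arm([
  [[0.08, -0.08, -3], 0, 255],
  [[0.08, -0.08, -6], 0, 255],
  [[0.08, -0.08, -8], 0, 255],
  [[0.08, -0.08, -8], 0, 255],
])

```text
clock: 9.72
tcp_pos: [0.5101, -0.2178, 0.1405]
orientation: [0.0, 0.073, 0.997, -0.001]
wrist_force: [0.3, 0.3, -1.1]
finger_gap: 0.0276
```

```bash
python3 look.py 7; python3 - <<'E'
import pickle,cv2,numpy as np
d=pickle.load(open("c7.pkl","rb"))
cv2.imwrite("pics/s7.png",cv2.resize(d["scene"]["frame"][100:190,235:355,::-1],(800,600),interpolation=cv2.INTER_CUBIC))
cv2.imwrite("pics/t7.png",cv2.resize(d["top"]["frame"][210:330,410:570,::-1],(800,600),interpolation=cv2.INTER_CUBIC))
E
```

```text
[ 0.5101 -0.2178  0.1405] [ 0.3   0.31 -1.13] 0.027558008917464523
stamp yaw(jaw) -8.345797311024143
```

View pics/w7.png

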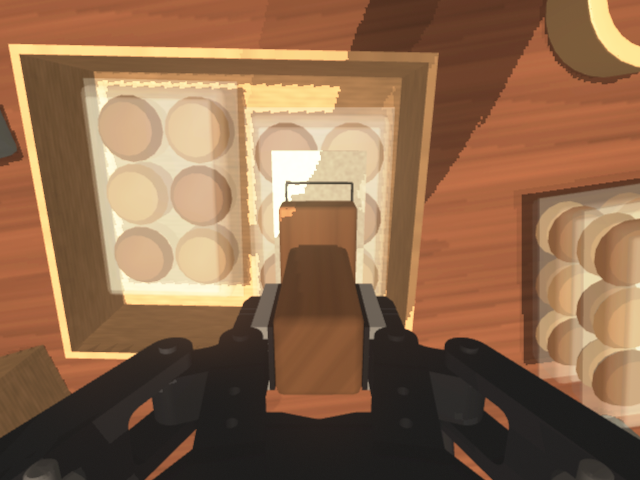

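View pics/s7.png

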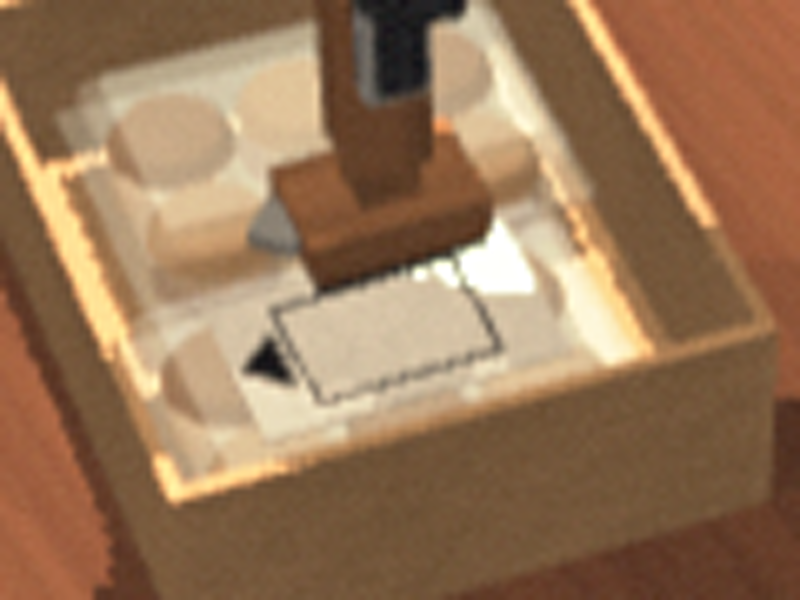

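View pics/t7.png

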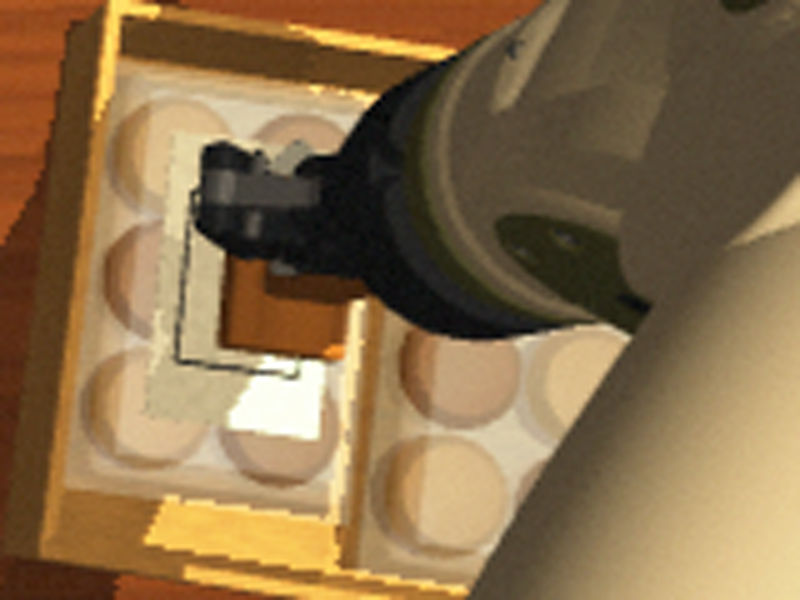

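```bash
python3 - <<'E'
import pickle,numpy as np
from h import *
d=pickle.load(open("c7.pkl","rb"));s=d["scene"];w=d["wrist"];t=d["top"]
a=np.radians(-8.4);R=np.array([[np.cos(a),-np.sin(a)],[np.sin(a),np.cos(a)]]);c=np.array([.5101,-.2178])
P=lambda q,z:[*(c+R@np.array(q)/1000),z]
off=.1405-.039
for dz in(-.005,0,.005):
  z=off+dz
  print(dz,"scene bottom(+y side) nose corner,rear corner",proj(s,[P((28,18),z),P((-28,18),z),P((30,20),z+.022),P((-30,20),z+.022)]).round(1).tolist(),"wrist rear top foot",proj(w,[P((-30,20),z+.022),P((-30,-20),z+.022),P((-14,14),z+.11),P((-14,-14),z+.11),P((14,14),z+.11),P((14,-14),z+.11)]).round(1).tolist())
print("obs scene",[(235+x/6.667-.4,100+y/6.667-.4) for x,y in((322,290),(490,232),(308,235),(492,185))])
L=np.array([.5095,-.2183]);a=np.radians(-8.45);R2=np.array([[np.cos(a),-np.sin(a)],[np.sin(a),np.cos(a)]])
q=lambda v:[*(L+R2@np.array(v)/1000),.0585]
print("outline wrist pred",proj(w,[q((-31,22)),q((-31,-22))]).round(1).tolist(), "obs ray",ray(w,[(286,183),(352,183)],.0585).mean(0).round(4),"pred",np.mean([q((-31,22)),q((-31,-22))],0).round(4))
print("outline top obs LL",ray(t,[(410+176/5-.4,210+362/5-.4)],.0585).round(4),"pred",np.round(q((-31,22)),4))
E
```

```text
-0.005 scene bottom(+y side) nose corner,rear corner [[282.3, 145.9], [307.5, 138.5], [281.1, 139.1], [308.6, 131.1]] wrist rear top foot [[358.8, 201.4], [281.9, 201.2], [365.0, 304.7], [275.9, 304.5], [362.1, 381.2], [278.4, 380.9]]
0 scene bottom(+y side) nose corner,rear corner [[282.2, 144.1], [307.5, 136.7], [281.0, 137.3], [308.6, 129.3]] wrist rear top foot [[359.7, 203.2], [281.0, 203.1], [366.8, 312.1], [274.1, 311.9], [363.8, 391.1], [276.8, 390.8]]
0.005 scene bottom(+y side) nose corner,rear corner [[282.0, 142.4], [307.4, 135.0], [280.9, 135.5], [308.5, 127.5]] wrist rear top foot [[360.7, 205.2], [280.0, 205.1], [368.8, 320.1], [272.2, 319.8], [365.5, 401.7], [275.1, 401.4]]
obs scene [(282.897585120744, 143.09782510874456), (308.0963251837408, 134.39826008699563), (280.7976901154942, 134.84823758812058), (308.3963101844908, 127.34861256937153)]
outline wrist pred [[352.4, 182.0], [286.5, 181.9]] obs ray [ 0.4795 -0.2142  0.0585] pred [ 0.4788 -0.2137  0.0585]
outline top obs LL [[ 0.4816 -0.1917  0.0585]] pred [ 0.4821 -0.192   0.0585]
```

```bash
python3 - <<'E'
import pickle,cv2
d=pickle.load(open("c7.pkl","rb"))
cv2.imwrite("pics/wz7.png",cv2.resize(d["wrist"]["frame"][140:400,250:390,::-1],None,fx=2.3,fy=2.3,interpolation=cv2.INTER_CUBIC))
E
```

```text
(no output)
```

View pics/wz7.png

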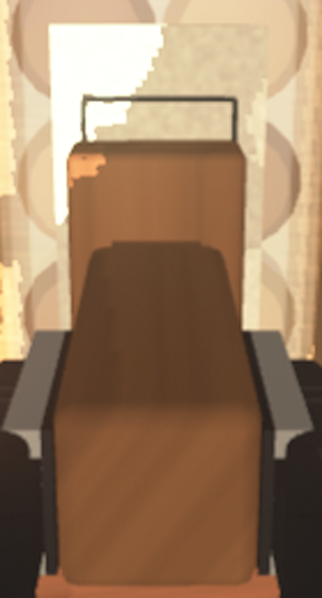

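The wrist, scene and top views agree to within about 1-2 mm laterally and give the face at TCP - 0.036 to 0.039. A target TCP z of 0.108 puts the face about 11-14 mm above the label. I lower gently.

Request:
step_arm([
  [[0, -0.04, -1], 0, 255],
  [[0, -0.04, -2], 0, 255],
  [[0, -0.04, -2.8], 0, 255],
  [[0, -0.04, -3.2], 0, 255],
  [[0, -0.04, -3.25], 0, 255],
])

```text
clock: 10.5
tcp_pos: [0.5115, -0.2193, 0.1098]
orientation: [0.002, 0.073, 0.997, -0.002]
wrist_force: [-0.2, 0.4, -1.4]
finger_gap: 0.0275
```

```bash
python3 look.py 8; python3 - <<'E'
import pickle,cv2,numpy as np
d=pickle.load(open("c8.pkl","rb"))
a=cv2.resize(d["scene"]["frame"][100:190,235:355,::-1],(560,420),interpolation=cv2.INTER_CUBIC)
b=cv2.resize(d["wrist"]["frame"][140:400,250:390,::-1],(226,420),interpolation=cv2.INTER_CUBIC)
cv2.imwrite("pics/s8.png",np.hstack([a,b]))
E
```

```text
[ 0.5115 -0.2193  0.1098] [-0.22  0.43 -1.37] 0.027451863073862482
stamp yaw(jaw) -8.365917136547466
```

View pics/s8.png

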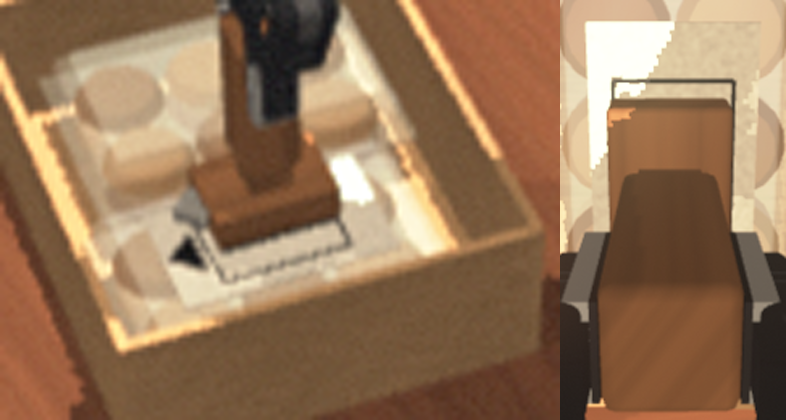

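Request:
step_arm([
  [[-0.1, 0.05, -0.1], 0, 255],
  [[-0.1, 0.05, -0.1], 0, 255],
  [[-0.1, 0.05, -0.1], 0, 255],
])

```text
clock: 11.02
tcp_pos: [0.5109, -0.219, 0.1096]
orientation: [0.003, 0.073, 0.997, -0.002]
wrist_force: [-0.4, 1.2, -1.4]
finger_gap: 0.0277
```

```bash
python3 look.py 9; python3 - <<'E'
import pickle,cv2,numpy as np
from h import *
d=pickle.load(open("c9.pkl","rb"));s=d["scene"]
cv2.imwrite("pics/s9.png",cv2.resize(s["frame"][120:180,260:340,::-1],(800,600),interpolation=cv2.INTER_CUBIC))
L=np.array([.5098,-.2184]);a=np.radians(-8.45);R=np.array([[np.cos(a),-np.sin(a)],[np.sin(a),np.cos(a)]])
P=lambda q,z:[*(L+R@np.array(q)/1000),z]
f=lambda p:((proj(s,p)-[260,120]+.5)*10).round(0).tolist()
print("outline",f([P((31,22),.0585),P((-31,22),.0585)]))
for h in(0,.005,.01,.015,.02):print(h,f([P((28,18),.0585+h),P((-28,18),.0585+h),P((30,20),.0585+h+.022),P((-30,20),.0585+h+.022)]))
w=d["wrist"];cv2.imwrite("pics/wz9.png",cv2.resize(w["frame"][140:400,250:390,::-1],None,fx=2.3,fy=2.3,interpolation=cv2.INTER_CUBIC))
g=lambda p:((proj(w,p)-[250,140]+.5)*2.3).round(0).tolist()
print("wrist outline",g([P((-31,22),.0585),P((-31,-22),.0585)]))
for h in(.005,.01,.015):print(h,g([P((-30,20),.0805+h),P((-30,-20),.0805+h),P((-14,0),.1685+h),P((14,14),.1685+h),P((14,-14),.1685+h)]))
E
```

```text
[ 0.5109 -0.219   0.1096] [-0.38  1.2  -1.39] 0.02768452202751694
stamp yaw(jaw) -8.364145292048448
outline [[230.0, 406.0], [503.0, 325.0]]
0 [[237.0, 390.0], [483.0, 316.0], [226.0, 325.0], [494.0, 246.0]]
0.005 [[236.0, 373.0], [483.0, 300.0], [225.0, 308.0], [493.0, 229.0]]
0.01 [[234.0, 356.0], [482.0, 283.0], [223.0, 291.0], [493.0, 212.0]]
0.015 [[233.0, 340.0], [482.0, 266.0], [222.0, 274.0], [493.0, 195.0]]
0.02 [[232.0, 323.0], [482.0, 249.0], [221.0, 257.0], [492.0, 177.0]]
wrist outline [[248.0, 119.0], [76.0, 119.0]]
0.005 [[250.0, 143.0], [73.0, 143.0], [161.0, 382.0], [257.0, 557.0], [64.0, 556.0]]
0.01 [[252.0, 148.0], [71.0, 147.0], [161.0, 399.0], [260.0, 580.0], [61.0, 579.0]]
0.015 [[255.0, 152.0], [69.0, 152.0], [161.0, 417.0], [264.0, 605.0], [56.0, 604.0]]
```

View pics/s9.png

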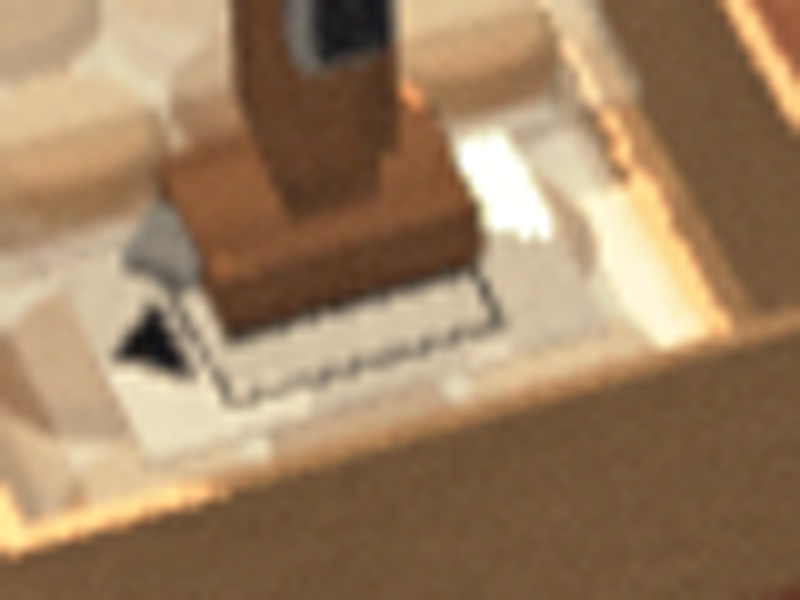

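View pics/wz9.png

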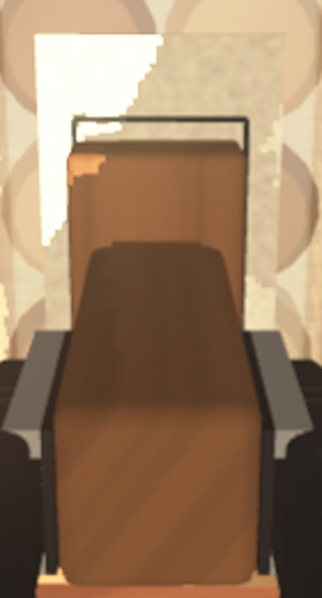

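The views put the face 11-15 mm above the label, centred within about 1-2 mm. I trim down by 3 mm and let it settle.

Request:
step_arm([
  [[-0.1, 0, -0.15], 0, 255],
  [[-0.1, 0, -0.3], 0, 255],
  [[-0.1, 0, -0.3], 0, 255],
  [[-0.1, 0, -0.3], 0, 255],
  [[-0.1, 0, -0.3], 0, 255],
])

```text
clock: 11.8
tcp_pos: [0.51, -0.2191, 0.1066]
orientation: [0.003, 0.073, 0.997, -0.002]
wrist_force: [1.1, -1.2, -1.5]
finger_gap: 0.0274
```

```bash
python3 look.py 10; python3 - <<'E'
import pickle,cv2,numpy as np
from workcell import env
d=pickle.load(open("c10.pkl","rb"))
a=cv2.resize(d["scene"]["frame"][120:180,260:340,::-1],(560,420),interpolation=cv2.INTER_CUBIC)
b=cv2.resize(d["wrist"]["frame"][140:400,250:390,::-1],(226,420),interpolation=cv2.INTER_CUBIC)
cv2.imwrite("pics/s10.png",np.hstack([a,b]))
print(env.get_state()["qvel"].round(4))
E
```

```text
[ 0.51   -0.2191  0.1066] [ 1.08 -1.16 -1.47] 0.0274181330790118
stamp yaw(jaw) -8.363814270680194
[-0.0003 -0.0012 -0.0016  0.0004 -0.0003  0.0001]
```

View pics/s10.png

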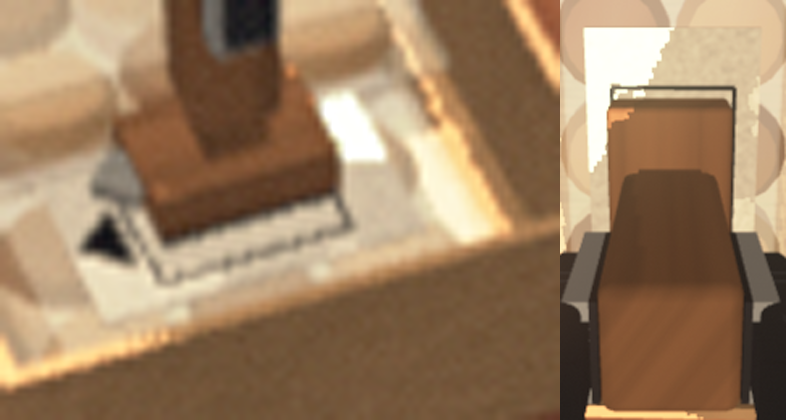

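The scene crop shows the foot hovering inside the outline, with the nose over the triangle's side. There is a clear gap under the foot of about 8-12 mm. The arm is still, so I hand in.

```bash
python3 -c "
from workcell import env
print(env.hand_in()); print(env.get_state()['tcp_pos'])"
```

```text
the job is handed in; nothing more can be done
None
the job is handed in; nothing more can be done
```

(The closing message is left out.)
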